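Fit the strip rotor on the microcentrifuge's drive spindle and shut the lid

TASK

Fit the strip rotor (the oblong one with two straight rows of small wells) on the drive spindle of the open centrifuge: turn it so that the slot under its hub lines up with the spindle's cross-pin, and lower it, neither forced nor dropped, until it sits fully home on the spindle. Then let go of it and shut the centrifuge's lid, leaving the other rotor and the rest of the bench as they are.

Things in the scene. Friction and masses are not known exactly. Their poses are not given: they have to be found in the camera images.
- strip_rotor: Rotor to fit: oblong, 86 mm along x, 74 mm along y, 160 to 260 g, aluminium with two parallel grey bars of eight small wells (along its x, at y = +-28.5 mm, tops 24 mm up). Origin: centre of the hub's underside, on which it stands; z up. Under the 50 x 40 mm hub: bore 14 mm wide, 26 mm deep, and a slot right across along its x (parallel to the rows), 10 mm wide, 11 mm deep. Either way round fits.
- strip_knob (a point): Centre of the top of the strip rotor's round black finger knob, by which it is lifted; on the rotor's axis, 52 mm above its underside. The knob is 28 mm in diameter and reaches down 23 mm from this point.
- spindle: The steel drive spindle upright in the middle of the chamber; its brake holds it, yielding only above 0.25 N m. Origin: on its axis, at the top of its 40 mm diameter dark shoulder, 70 mm above the bench, where the rotor's underside rests when fully home; z up, x along the cross-pin. Above the shoulder rises a round pilot 25 mm high: 12 mm thick for 10 mm, then tapering to 6 mm.
- cross_pin (a point): Centre of the round cross-pin through the spindle, 6 mm above the shoulder: 6.5 mm thick, 40 mm long, along the spindle's x. A rotor whose slot is not in line with the pin stops on it about 9 mm too high; lined up (either way round) within about 0.08 rad it slides home. Pressed down by less than about 10 N, a rotor can be turned on the pin until it drops, without dragging the spindle round.
- centrifuge: White bench-top microcentrifuge, heavy, does not move. Origin: on the bench under the spindle's axis; x from the operator's side to the back (hinge side), z up. Housing x = -135 to +105 mm, y = +-113 mm, flat top 130 mm up, with a round open chamber 145 mm across and 75 mm deep round the spindle; a sloping control panel in front of x = -100 mm.
- lid (a joint): The lid's opening angle in rad: 0 shut, 2.0 fully open. At the start it stands open, leaning back 10 to 22 degrees past upright. The hinge has friction: the lid stays where it is left above about 0.9 rad, and below about 0.8 rad it slowly sinks shut by itself in one to four seconds. A push of 1 to 3 N near its free edge moves it.
- lid_hinge (a point): The middle of the lid's hinge line, at the centrifuge's x = +92 mm, 132 mm above the bench; the hinge line runs along the centrifuge's y.
- lid_tab (a point): Middle of the outer end of the lid's finger tab (60 mm wide, 10 mm thick, 16 mm long) at the middle of the free edge, 196 mm from the hinge line. The lid itself is a 15 mm thick grey frame, 190 mm wide, 180 mm from hinge to free edge, with a clear window.
- round_rotor: The other rotor, not wanted now: round, 104 mm diameter, twelve slanted bores in a ring, the same black knob up to 54 mm. Origin: centre of its underside. Leave it.
- dishes: Two small lidded clear culture dishes stacked, 62 mm diameter, 25 mm high. Origin: centre of the underside. Leave them.
- strip_rack: White rack with tube strips, 125 x 83 x 30 mm, origin at the centre of its underside. Leave it.
- timer: Small white bench timer lying flat, 66 x 62 x 18 mm, origin at the centre of its underside. Leave it.
- tip_box: Box of pipette tips, 122 x 86 x 62 mm, origin at the centre of its underside. Leave it.
- wash_bottle: White wash bottle, 64 mm diameter, 185 mm high, origin at the centre of its underside. Leave it.
There are look-alikes about, which are no part of the job. What is shaped like the strip_rotor but blue is not meant.

How it is judged:
By the outcome, as a careful person would: the job done as asked, in the order asked, and still so for the second after the job is handed in, with the robot touching nothing.
It also fails if it takes over 61 s, if anything falls off the work surface, if the arm or the gripper's body presses on something with over 40 N, if the wrist force passes 120 N, or if a joint passes its speed limit or range.

ROBOT

A 6-joint arm with a two-finger parallel gripper is mounted at the origin on the work surface. World frame = base frame: x ahead of the robot, y to its left, z up, the work surface at z = 0. Lengths are in m, angles in rad, forces in N, time in s.
With the tool pointing down it reaches from about 0.375 to 0.9 m from the base axis. Payload 3.1 kg.
Tool frame: the origin (TCP) lies between the finger pads; the fingertips stand 22 mm ahead of it and the grasp point (between the pads) lies 3 mm ahead of it; z points along the fingers, y is the line along which they close (so a half turn about z gives the same grasp; the last joint's range is limited). The gripper opens to 87 mm and grips with 3 to 60 N. Pads are 19 mm wide; open, the fingers measure 117 mm over their backs; the gripper's body (75 mm by 190 mm) begins 51 mm behind the grasp point.
Start: joints at [1.131, 0.527, 1.433, -0, 1.181, -0.178], TCP at [0.161, 0.604, 0.245] pointing down, gripper open.
Joint ranges: [-3.08, 3.08], [-0.75, 2.2], [0.22, 2.44], [-1.43, 4.57], [0, 2.65], [-2.85, 2.85]. Speed limits (rad/s): [2.79, 2.79, 3.14, 3.14, 3.14, 3.14].

INTERFACE

Orientations are given as a unit quaternion [x, y, z, w].
In Python, from rig import robot gives the robot as it stands.
- The arm moves only by the tool move_arm, never from a script. Its argument "series" is text: rows parted by semicolons, each of 6 numbers parted by spaces: the shift along the tool's x, y, z in mm, then the turn, a rotation vector about the tool's x, y, z in degrees. In form: dx dy dz ax ay az; .... A call has 1 to 8 rows; each row is the pose to reach, as a shift and turn from the pose commanded when the call began, along the tool's axes at that moment; what a row does not reach only later rows make up. A row lasts 1/12 s, in which the tool goes at most 41.7 mm and 7.16 degrees, less where a joint would pass 70% of its speed; a pose out of reach is approached as far as the arm can. A call with a gripper value outside its range is refused whole. "jaw" is the opening, from 0 (shut) to 1 (fully open), set as the call begins (left out, the last holds). The fingers move at their own pace and stop on an object; "newtons" is the grip in N (left out, the last holds). Time passes only in rows, so rows that repeat a pose let the fingers close. It gives the time, the measured TCP pose, the force, the opening and the grip force at its end, in the units of the state.
- robot.get_obs(): the state, without advancing time (a new reading comes with each control period).
- robot.camera(name): name is "scene" or "top" or "wrist"; returns a dict with "img" (480x640x3 uint8, red, green, blue), "mtx" (3x3 intrinsics, pixels), "distortion" ([k1, k2, p1, p2, k3] as OpenCV has them; the pictures are not rectified), "world_to_cam" (4x4, takes a point from world to camera coordinates). Camera axes: x right, y down, z forward; pixel columns grow to the right and rows downward; lengths in m; the calibration is good to about 2 mm. A picture is of the moment at which its call begins. There is no depth.
- robot.hand_in(): hands the job in; it is judged then, once.
Trained networks look in a picture, given as the dict that the camera call returned (one of the last four; its "shot" number tells which), for a name from the list of things; names that differ only in an ending like _2 or _b are one class to them, and where a whole thing is asked for, a point or a joint stands for the part that bears it (a point fixed in the world has none). Each returns a list of dicts, best first, with "p" (0 to 1); they miss things now and then, are a little off and sometimes report something else, mostly with a low value. They report only what shows in the picture. A call takes as long as a camera call. They do not tell look-alikes from the thing itself.
- robot.search_frame(picture, thing): "xyz" ([x, y, z] in m, in world coordinates, good to about 4 mm: the middle of the surface that is visible of it).
- robot.tip_of(picture, thing): "xyz" ([x, y, z] in m, in world coordinates, good to about 4 mm: a listed point, or the origin of a listed thing).
The state is a dict: "time": time; "q": joint angles; "joint_velocities": joint speeds; "joint_torque": joint torques, N m; "position": TCP position; "tool_rot": TCP orientation; "ft_force": force on the tool from outside, world axes, zero at the start; "moment": the same for the moment, N m; "grip_width": finger opening in m; "grip_force": force on a finger pad.
Only numpy, scipy, OpenCV 4.12 (cv2) and the standard library are available. Lean on these libraries where they do the work, as an engineer would, in place of code of your own. Each camera call takes 0.05 s, during which the arm holds its last target. There are 200 camera calls.

## Working session

There is one attempt and no reset: what is moved stays moved. The work goes in short steps, Python scripts to look and compute and a tool call to move; the robot and the scene stay as the last step left them, time stands still between calls to the robot, and variables do not carry over. Pictures are saved under pics/ and viewed, at most 10 in all, crops included, and the job is handed in when it is done.

Besides the shell and the picture viewer there is one more tool, called after "Request:" as name(argument=value, ...), one argument or row to a line, values as JSON. move_arm: Moves the arm, as the interface text tells. Its arguments: {"type":"object","properties":{"series":{"type":"string"},"jaw":{"type":"number"},"newtons":{"type":"number"}},"required":["series"]}

```bash
mkdir -p pics; ls; cat > h.py <<'E'
from rig import robot
import numpy as np, cv2
from scipy.spatial.transform import Rotation as R
def save(c,n): cv2.imwrite(f'pics/{n}.png',c['img'][:,:,::-1])
def proj(c,P):
    P=np.atleast_2d(np.array(P,float)); T=np.array(c['world_to_cam'])
    return cv2.projectPoints(P,cv2.Rodrigues(T[:3,:3])[0],T[:3,3],np.array(c['mtx']),np.array(c['distortion'],float))[0][:,0]
def unproj(c,uv,z):
    uv=np.array(uv,float).reshape(-1,1,2); T=np.array(c['world_to_cam'])
    d=cv2.undistortPoints(uv,np.array(c['mtx']),np.array(c['distortion'],float))[:,0]
    d=np.c_[d,np.ones(len(d))]@T[:3,:3]; o=-T[:3,:3].T@T[:3,3]
    return o+d*((z-o[2])/d[:,2])[:,None]
def rel(target):
    s=robot.get_obs(); r=R.from_quat(s['tool_rot']); return 1000*r.inv().apply(np.array(target)-s['position'])
E
python3 - <<'E'
from h import *
s=robot.get_obs(); print(s['position'],s['tool_rot'],s['time'])
print(R.from_quat(s['tool_rot']).as_matrix().round(3))
ims=[]
for n in('top','scene'):
    c=robot.camera(n); save(c,n+'0')
    print(n, 'cam at',(-np.array(c['world_to_cam'])[:3,:3].T@np.array(c['world_to_cam'])[:3,3]).round(3))
    for t in('strip_rotor','strip_knob','spindle','cross_pin','centrifuge','lid_tab','lid_hinge','round_rotor','wash_bottle','tip_box'):
        print(t,[(np.round(d['xyz'],3).tolist(),round(d['p'],2), proj(c,d['xyz'])[0].round().tolist()) for d in robot.tip_of(c,t)[:3]])
E
```

```text
pics
[0.1608411  0.60324919 0.24356876] [ 1.30036580e-01  9.91508610e-01 -1.02849122e-03 -3.27753869e-04] 0.0
[[-0.966  0.258 -0.001]
 [ 0.258  0.966 -0.002]
 [ 0.    -0.002 -1.   ]]
top cam at [0.428 0.031 1.635]
strip_rotor [([0.33, -0.266, -0.0], 0.95, [415.0, 310.0]), ([0.468, -0.343, 0.0], 0.87, [444.0, 261.0]), ([0.397, -0.462, 0.0], 0.66, [488.0, 288.0])]
strip_knob [([0.47, -0.343, 0.055], 0.89, [449.0, 259.0]), ([0.327, -0.271, 0.048], 0.77, [420.0, 313.0]), ([0.397, -0.46, 0.048], 0.6, [492.0, 288.0])]
spindle [([0.512, 0.024, 0.072], 0.68, [310.0, 239.0]), ([0.634, 0.287, -0.001], 0.43, [215.0, 193.0])]
cross_pin [([0.507, 0.017, 0.075], 0.5, [313.0, 241.0])]
centrifuge [([0.512, 0.027, 0.002], 0.58, [309.0, 240.0])]
lid_tab [([0.613, -0.293, -0.002], 0.24, [427.0, 207.0])]
lid_hinge [([0.601, 0.026, 0.133], 0.83, [311.0, 202.0]), ([0.467, -0.343, -0.002], 0.25, [444.0, 261.0])]
round_rotor [([0.429, 0.331, 0.003], 0.71, [196.0, 268.0])]
wash_bottle [([0.652, -0.455, 0.0], 0.55, [486.0, 194.0])]
tip_box [([0.677, 0.43, -0.003], 0.86, [163.0, 176.0])]
scene cam at [1.182 0.418 1.461]
strip_rotor [([0.332, -0.265, -0.002], 0.95, [252.0, 185.0]), ([0.396, -0.456, 0.006], 0.91, [187.0, 173.0]), ([0.465, -0.342, 0.006], 0.81, [205.0, 205.0])]
strip_knob [([0.469, -0.337, 0.052], 0.98, [203.0, 197.0]), ([0.332, -0.265, 0.05], 0.69, [250.0, 174.0]), ([0.396, -0.458, 0.053], 0.64, [184.0, 163.0])]
spindle [([0.509, 0.021, 0.072], 0.69, [304.0, 259.0])]
cross_pin [([0.51, 0.024, 0.077], 0.73, [305.0, 259.0])]
centrifuge [([0.508, 0.028, 0.005], 0.57, [306.0, 272.0])]
lid_tab [([0.658, 0.027, 0.323], 0.56, [272.0, 255.0])]
lid_hinge [([0.6, 0.019, 0.136], 0.71, [285.0, 274.0])]
round_rotor [([0.429, 0.333, -0.001], 0.74, [420.0, 301.0])]
wash_bottle [([0.656, -0.455, 0.003], 0.67, [133.0, 236.0])]
tip_box [([0.676, 0.436, 0.0], 0.79, [416.0, 399.0])]
```

```bash
python3 - <<'E'
import cv2
a=cv2.imread('pics/top0.png')
cv2.imwrite('pics/a.png',cv2.resize(a[140:360,170:530],(792,484),interpolation=cv2.INTER_CUBIC))
E
```

```text
(no output)
```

View pics/a.png

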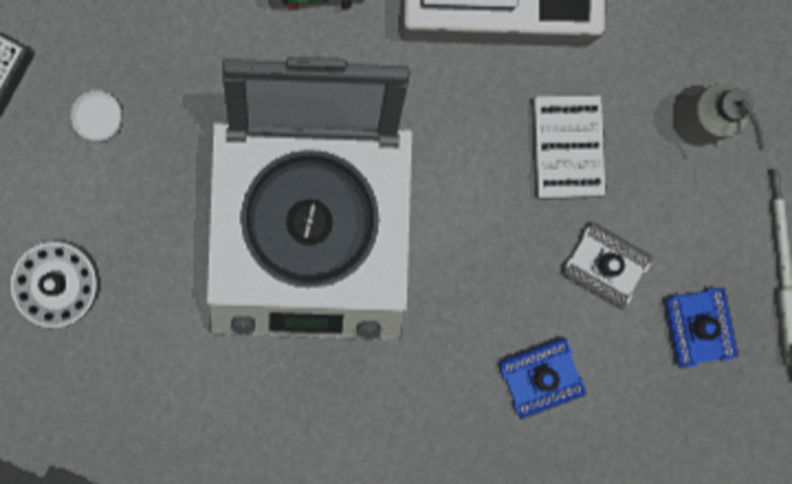

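View pics/scene0.png

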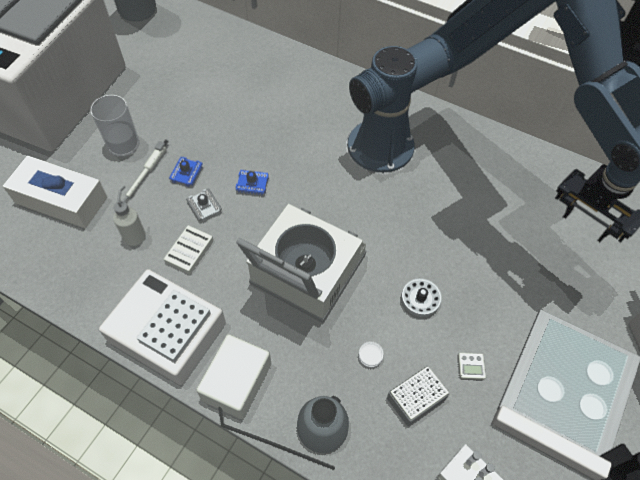

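The grey-white strip rotor is at crop (608,264), about (0.468,-0.343), with its rows roughly 60° from world x. The two blue look-alikes are at crop (545,377) and (705,327). The spindle is at crop (309,221), about (0.510,0.023), with its pin about -19° from x. The lid stands open behind it. I'll plan the approach in front of the lid.

```bash
cat >> h.py <<'E'
def plan(wps, start=None):
    """wps: (x,y,z,yaw_y deg); prints tool-frame final row of each call (tool pointing down)"""
    s=robot.get_obs()
    if start is None:
        m=R.from_quat(s['tool_rot']).as_matrix(); start=(*s['position'],np.degrees(np.arctan2(m[1,1],m[0,1])))
    print('from',np.round(start,4))
    for w in wps:
        a=np.radians(start[3]); y=np.array([np.cos(a),np.sin(a),0]); z=np.array([0,0,-1.]); x=np.cross(y,z)
        d=1000*(np.array(w[:3])-start[:3]); dy=(w[3]-start[3]+180)%360-180
        print('->',w,'row:',np.round([d@x,d@y,d@z],1),'az',round(-dy,1)); start=w
E
python3 - <<'E'
from h import *
plan([(.40,.37,.245,25),(.44,.06,.245,-10),(.455,-.26,.22,-30)])
E
```

```text
from [ 0.1611  0.6039  0.2446 75.0576]
-> (0.4, 0.37, 0.245, 25) row: [-291.1 -164.4   -0.4] az 50.1
-> (0.44, 0.06, 0.245, -10) row: [-297.9  -94.8    0. ] az 35
-> (0.455, -0.26, 0.22, -30) row: [-312.5   70.3   25. ] az 20
```

Request:
move_arm(
  series="-36 -20 0 0 0 6; -73 -41 0 0 0 12; -109 -62 0 0 0 19; -146 -82 0 0 0 25; -182 -103 0 0 0 31; -218 -123 0 0 0 37; -255 -144 0 0 0 44; -291 -164 0 0 0 50",
  jaw=0.7,
)

```text
time: 1.77
position: [0.4003, 0.3697, 0.2448]
tool_rot: [0.539, 0.842, 0.0, 0.0]
ft_force: [0.2, 1.4, -0.1]
grip_width: 0.0612
grip_force: 0.0
```

Request:
move_arm(
  series="-37 -12 0 0 0 4; -74 -24 0 0 0 9; -112 -36 0 0 0 13; -149 -47 0 0 0 17; -186 -59 0 0 0 22; -223 -71 0 0 0 26; -261 -83 0 0 0 31; -298 -95 0 0 0 35",
)

```text
time: 2.43
position: [0.4394, 0.0591, 0.2449]
tool_rot: [0.767, 0.642, 0.0, 0.0]
ft_force: [0.7, -0.3, -0.5]
grip_width: 0.0608
grip_force: 0.0
```

```bash
python3 - <<'E'
from h import *
s=robot.get_obs(); print(s['time'],s['q'])
c=robot.camera('wrist'); save(c,'w1')
T=np.array(c['world_to_cam']); print((-T[:3,:3].T@T[:3,3]).round(3), T[:3,:3].round(2))
for t in('spindle','cross_pin','strip_knob'):
    print(t,[(np.round(d['xyz'],3).tolist(),round(d['p'],2), proj(c,d['xyz'])[0].round().tolist()) for d in robot.tip_of(c,t)[:3]])
plan([(.455,-.26,.22,-30)])
E
```

```text
2.4333 [-1.19339595e-01  2.83078313e-01  1.86903018e+00  3.71949520e-06
  9.88442698e-01  5.81225002e-02]
[0.453 0.137 0.385] [[ 0.98 -0.18  0.  ]
 [-0.17 -0.94  0.29]
 [-0.05 -0.28 -0.96]]
spindle [([0.6, 0.023, 0.129], 0.66, [577.0, 250.0]), ([0.507, 0.023, -0.008], 0.18, [395.0, 220.0])]
cross_pin [([0.508, 0.024, 0.078], 0.67, [416.0, 248.0])]
strip_knob []
from [  0.4395   0.06     0.2447 -10.1162]
-> (0.455, -0.26, 0.22, -30) row: [-312.3   71.4   24.7] az 19.9
```

View pics/w1.png

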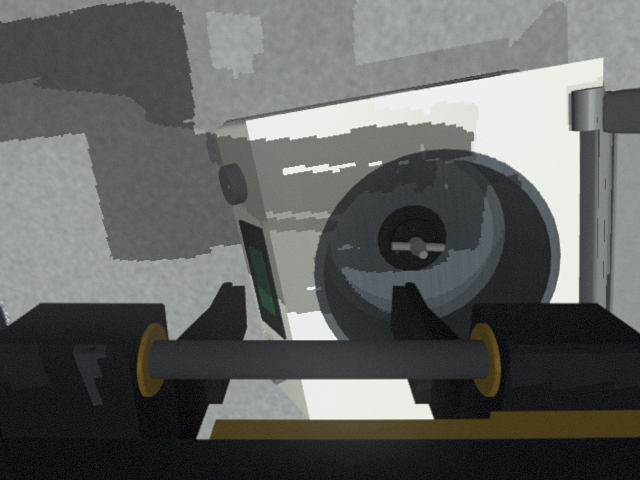

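The wrist view shows the spindle clearly. The pin's ends are at about (391,246) and (446,247), the pilot tip at about (422,254), and the shoulder disc is centred near (412,237).

```bash
python3 - <<'E'
from h import *
c=robot.camera('wrist')
P=unproj(c,[(391,246),(446,247)],.076); print(P.round(4),P.mean(0), np.degrees(np.arctan2(*(P[1]-P[0])[1::-1])), np.linalg.norm(P[1]-P[0]))
print(unproj(c,[(422,255)],.093),unproj(c,[(412,237)],.07))
g=cv2.resize(c['img'][190:290,350:480],None,fx=6,fy=6,interpolation=cv2.INTER_CUBIC); cv2.imwrite('pics/w1c.png',g[:,:,::-1])
E
```

```text
[[0.49   0.0287 0.076 ]
 [0.5314 0.0205 0.076 ]] [0.51066802 0.02458405 0.076     ] -11.208479604535231 0.042175180067059274
[[0.50926876 0.02388832 0.093     ]] [[0.5076378 0.0309797 0.07     ]]
```

View pics/w1c.png

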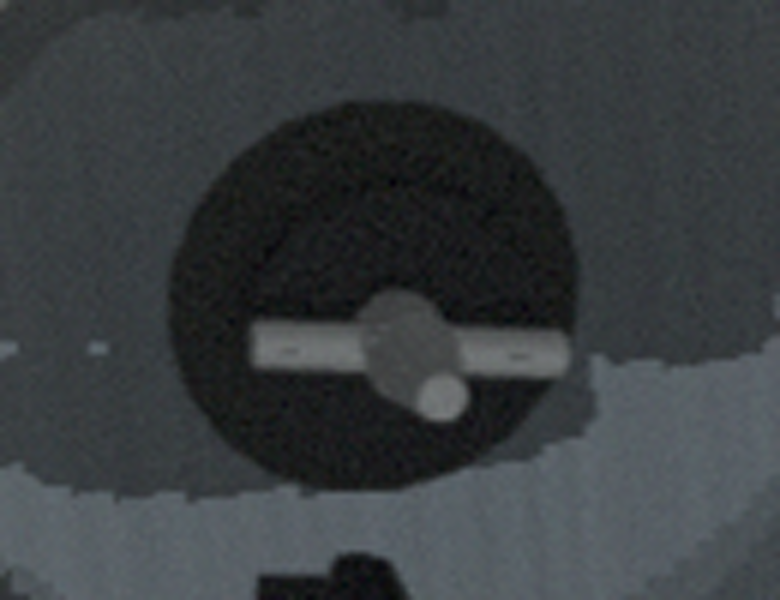

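Request:
move_arm(
  series="-39 9 3 0 0 2; -78 18 6 0 0 5; -117 27 9 0 0 7; -156 36 12 0 0 10; -195 45 15 0 0 12; -234 53 18 0 0 15; -273 62 21 0 0 17; -312 71 25 0 0 20",
)

```text
time: 3.35
position: [0.4561, -0.2584, 0.2195]
tool_rot: [0.865, 0.501, 0.0, -0.0]
ft_force: [1.1, 0.5, 0.4]
grip_width: 0.061
grip_force: 0.0
```

```bash
python3 - <<'E'
from h import *
c=robot.camera('wrist'); save(c,'w2')
for t in('strip_rotor','strip_knob'):
    print(t,[(np.round(d['xyz'],3).tolist(),round(d['p'],2), proj(c,d['xyz'])[0].round().tolist()) for d in robot.tip_of(c,t)[:3]])
E
```

```text
strip_rotor [([0.393, -0.46, 0.002], 0.68, [364.0, 406.0]), ([0.47, -0.34, -0.004], 0.58, [377.0, 271.0]), ([0.333, -0.265, -0.002], 0.58, [205.0, 275.0])]
strip_knob [([0.474, -0.34, 0.049], 0.82, [389.0, 292.0]), ([0.33, -0.266, 0.054], 0.59, [185.0, 304.0])]
```

View pics/w2.png

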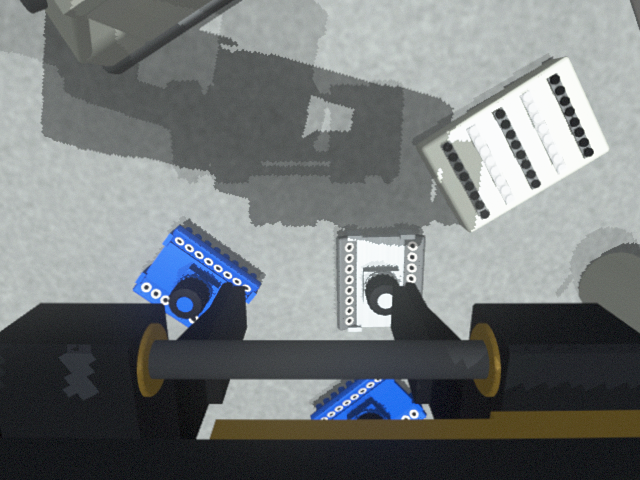

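The strip rotor shows at about (380,283), with the left well row from (350,243) to (350,322) and the right row starting at (412,245). So the tool's closing line is nearly across the rows, as planned. The blue look-alikes are at (200,275) and (370,405).

```bash
python3 - <<'E'
from h import *
c=robot.camera('wrist')
P=unproj(c,[(350,243),(350,322),(412,245)],.024); d=P[1]-P[0]
print(P.round(4),np.linalg.norm(d),np.linalg.norm(P[2]-P[0]),'rows ang',np.degrees(np.arctan2(d[1],d[0])))
print('ctr',((P[0]+P[1])/2+(P[2]-P[0])/2).round(4), 'knobtop', unproj(c,[(385,299),(389,292)],.052).round(4))
s=robot.get_obs(); r=R.from_quat(s['tool_rot'])
print('tcp px',proj(c,[s['position'],s['position']+r.apply([0,0,.003]),s['position']+r.apply([0,0,.022])]))
plan([(.470,-.341,.12,-30)])
E
```

```text
[[ 0.4652 -0.2972  0.024 ]
 [ 0.4303 -0.3609  0.024 ]
 [ 0.5088 -0.3244  0.024 ]] 0.07263002522045127 0.05143047984564831 rows ang -118.70215814033526
ctr [ 0.4696 -0.3426  0.024 ] knobtop [[ 0.4694 -0.3429  0.052 ]
 [ 0.4749 -0.3391  0.052 ]]
tcp px [[314.07553033 327.12736042]
 [314.13217954 323.18914654]
 [314.44894339 301.18171954]]
from [  0.4558  -0.2576   0.2191 -29.8739]
-> (0.47, -0.341, 0.12, -30) row: [-65.2  53.9  99.1] az 0.1
```

Request:
move_arm(
  series="-16 14 20 0 0 0; -32 27 45 0 0 0; -48 41 72 0 0 0; -66 55 100 0 0 0; -66 55 120 0 0 0; -66 55 120 0 0 0",
)

```text
time: 4.05
position: [0.4688, -0.3393, 0.0957]
tool_rot: [0.865, 0.502, -0.001, -0.005]
ft_force: [-0.5, 0.2, -0.4]
grip_width: 0.0609
grip_force: 0.0
```

```bash
python3 - <<'E'
from h import *
c=robot.camera('wrist'); save(c,'w3')
s=robot.get_obs(); r=R.from_quat(s['tool_rot'])
print(s['position'],r.as_matrix().round(3))
print('knob expected px',proj(c,[[.470,-.342,.052]]))
for t in('strip_rotor','strip_knob'):
    print(t,[(np.round(d['xyz'],3).tolist(),round(d['p'],2), proj(c,d['xyz'])[0].round().tolist()) for d in robot.tip_of(c,t)[:3]])
E
```

```text
[ 0.46933373 -0.33933075  0.09762985] [[ 0.497  0.868 -0.005]
 [ 0.868 -0.497  0.006]
 [ 0.003 -0.007 -1.   ]]
knob expected px [[324.33236735 287.83163332]]
strip_rotor [([0.467, -0.342, 0.0], 0.81, [320.0, 255.0]), ([0.333, -0.264, 0.001], 0.71, [58.0, 253.0])]
strip_knob [([0.474, -0.34, 0.05], 0.59, [330.0, 279.0])]
```

View pics/w3.png

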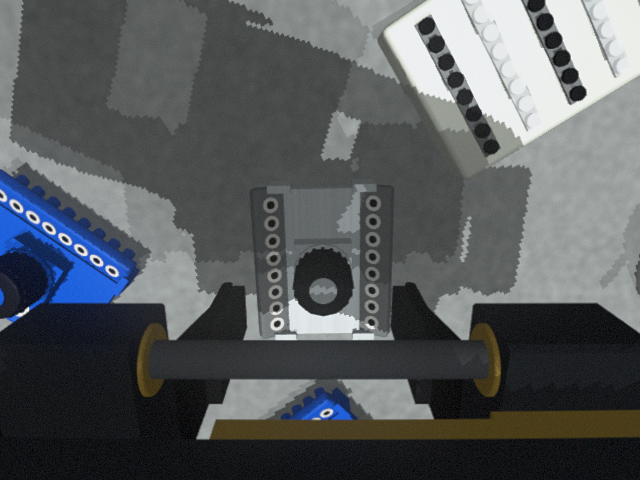

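The rotor is now directly below. The left wells run (270,205) to (277,324) and the right wells (373,204) to (372,324). The knob's top disc is at (323,291), within about 1 mm of the estimate.

```bash
python3 - <<'E'
from h import *
c=robot.camera('wrist')
P=unproj(c,[(270,205),(277,324),(373,204),(372,324)],.024)
for d in(P[0]-P[1],P[2]-P[3],P[0]-P[2]): print(np.linalg.norm(d),np.degrees(np.arctan2(d[1],d[0])))
k=unproj(c,[(323,291)],.052)[0]; print('ctr',P.mean(0),'knob',k)
plan([(P[:,0].mean(),P[:,1].mean(),.05,-30),(k[0],k[1],.05,-30)])
s=robot.get_obs(); print(s['position'])
plan([(P[:,0].mean(),P[:,1].mean(),.05,-30)])
E
```

```text
0.06889461121325692 61.66246850086614
0.0694354957558918 61.92395691458584
0.05350382086682626 150.82738648144397
ctr [ 0.47086248 -0.34548167  0.024     ] knob [ 0.46973081 -0.34683847  0.052     ]
from [  0.471   -0.3416   0.101  -29.7875]
-> (np.float64(0.47086247639807244), np.float64(-0.34548166561824656), 0.05, -30) row: [-3.4  1.8 51. ] az 0.2
-> (np.float64(0.4697308094609029), np.float64(-0.3468384728407257), 0.05, -30) row: [-1.7 -0.3  0. ] az 0
[ 0.47098458 -0.34163447  0.10099995]
from [  0.471   -0.3416   0.101  -29.7875]
-> (np.float64(0.47086247639807244), np.float64(-0.34548166561824656), 0.05, -30) row: [-3.4  1.8 51. ] az 0.2
```

Request:
move_arm(
  series="-2 1 10 0 0 0; -3 1 22 0 0 0; -3 1 34 0 0 0; -3 1 42 0 0 0; -3 1 46 0 0 0; -3 1 46 0 0 0; -3 1 46 0 0 0",
)

```text
time: 4.83
position: [0.4692, -0.3462, 0.053]
tool_rot: [0.866, 0.5, -0.0, -0.0]
ft_force: [0.7, 0.3, 0.4]
grip_width: 0.0608
grip_force: 0.0
```

```bash
python3 - <<'E'
from h import *
c=robot.camera('wrist'); save(c,'w4'); s=robot.get_obs(); print(s['position'],s['ft_force'])
r=R.from_quat(s['tool_rot']); p=s['position']
print('px along tool x at knob top z', proj(c,[ (*(p+r.apply([d/1000,0,0]))[:2],.052) for d in(-14,0,14)]).round(1).tolist())
cv2.imwrite('pics/w4c.png',cv2.resize(c['img'][170:400,180:460],(784,644))[:600,:,::-1])
E
```

```text
[ 0.46945484 -0.34644924  0.05342142] [ 0.47061932 -0.33560273  0.70125521]
px along tool x at knob top z [[319.5, 362.5], [319.6, 329.7], [319.6, 295.1]]
```

View pics/w4c.png

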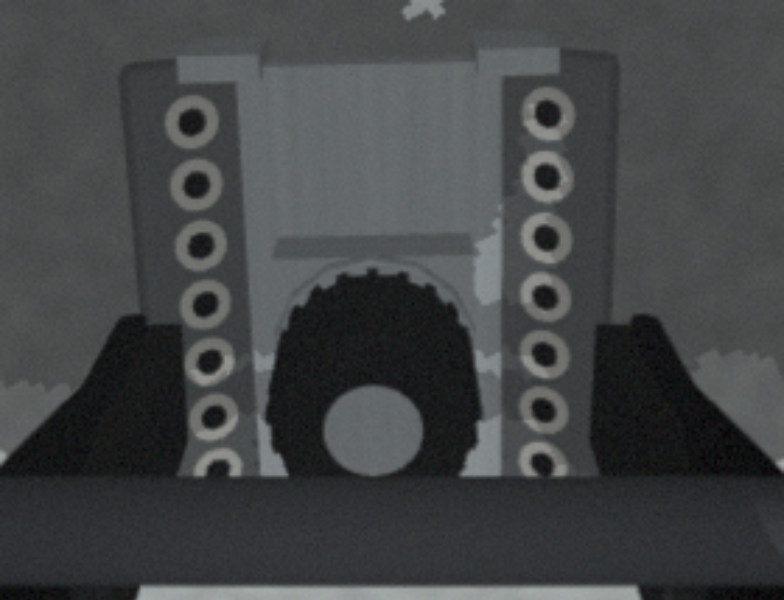

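The top disc of the knob is at crop (373,430), which is pixel (313,324), against the expected (320,330). So the knob is about 2.5 mm off along tool +x and 2.5 mm along -y. The rows are rotated about 1.5° from tool x. I'll correct and grip.

Request:
move_arm(
  series="1 -1 0 0 0 0; 2.5 -2.5 0 0 0 0; 2.5 -2.5 0 0 0 0; 2.5 -2.5 0 0 0 0",
)

```text
time: 5.22
position: [0.4686, -0.3428, 0.0539]
tool_rot: [0.866, 0.501, 0.0, 0.0]
ft_force: [-0.6, -0.3, 0.7]
grip_width: 0.0609
grip_force: 0.0
```

Request:
move_arm(
  series="0 0 0 0 0 0; 0 0 0 0 0 0; 0 0 0 0 0 0; 0 0 0 0 0 0; 0 0 0 0 0 0; 0 0 0 0 0 0",
  jaw=0.1,
  newtons=30,
)

```text
time: 5.72
position: [0.4685, -0.3429, 0.0535]
tool_rot: [0.866, 0.5, 0.0, 0.0]
ft_force: [-0.2, 0.7, -0.8]
grip_width: 0.0287
grip_force: 0.0
```

Request:
move_arm(
  series="0 0 -2 0 0 0; 0 0 -6 0 0 0; 0 0 -16 0 0 0; 0 0 -36 0 0 0; 0 0 -66 0 0 0; 0 0 -96 0 0 0; 0 0 -126 0 0 0; 0 0 -150 0 0 0",
)

```text
time: 6.38
position: [0.4687, -0.343, 0.2066]
tool_rot: [0.866, 0.5, 0.0, 0.001]
ft_force: [0.1, 0.4, -1.8]
grip_width: 0.0272
grip_force: 30.0
```

```bash
python3 - <<'E'
from h import *
c=robot.camera('wrist'); save(c,'w5'); s=robot.get_obs(); print(s['time'],s['position'],s['ft_force'],s['grip_width'],s['grip_force'])
print(R.from_quat(s['tool_rot']).as_matrix().round(3))
cv2.imwrite('pics/w5c.png',cv2.resize(c['img'][170:400,180:460],(784,644))[:600,:,::-1])
plan([(.45,-.08,.245,15),(.48,0.0,.23,77)])
E
```

```text
6.4333 [ 0.4707088  -0.3449124   0.21111998] [ 0.74568469 -0.93416149  0.60866598] 0.027218282013845997 29.997540414333344
[[ 0.499  0.867  0.008]
 [ 0.867 -0.499 -0.008]
 [-0.003  0.011 -1.   ]]
from [  0.4707  -0.3449   0.2111 -29.9211]
-> (0.45, -0.08, 0.245, 15) row: [ 219.3 -150.1  -33.9] az -44.9
-> (0.48, 0.0, 0.23, 77) row: [69.5 49.7 15. ] az -62
```

View pics/w5c.png

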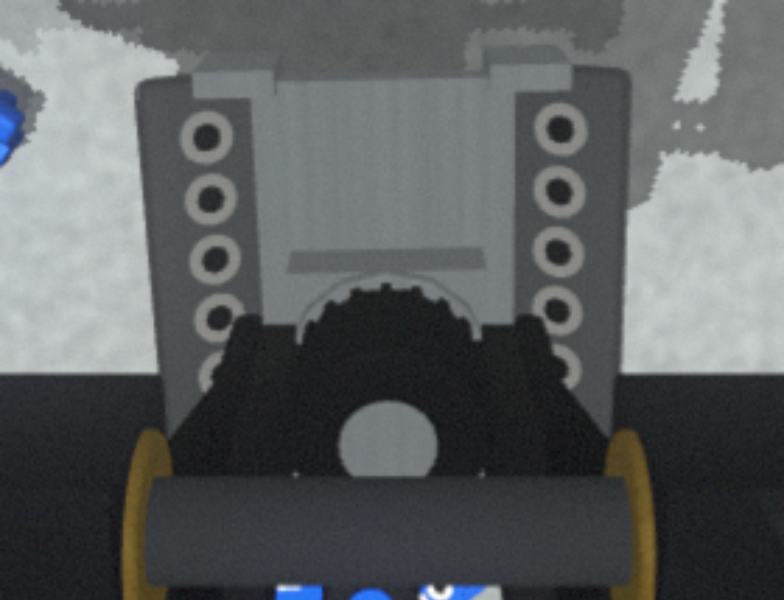

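The rotor is lifted. Its knob disc is at (319,329), exactly on the TCP projection, and the rows are still about 1.4° from tool x. Next I'll look at the spindle from the side.

```bash
python3 - <<'E'
from h import *
plan([(.465,-.07,.245,0)])
E
```

```text
from [  0.4707  -0.3449   0.2111 -29.9211]
-> (0.465, -0.07, 0.245, 0) row: [ 235.4 -142.1  -33.9] az -29.9
```

Request:
move_arm(
  series="30 -18 -10 0 0 -4; 65 -40 -20 0 0 -9; 102 -62 -34 0 0 -14; 139 -84 -34 0 0 -19; 176 -106 -34 0 0 -24; 210 -126 -34 0 0 -28; 235 -142 -34 0 0 -30; 235 -142 -34 0 0 -30",
)

```text
time: 7.1
position: [0.4597, -0.0619, 0.2374]
tool_rot: [0.704, 0.71, 0.0, -0.003]
ft_force: [-0.8, -0.7, -1.9]
grip_width: 0.0275
grip_force: 30.0
```

Request:
move_arm(
  series="0 0 0 0 0 0; 0 0 0 0 0 0; 0 0 0 0 0 0",
)

```text
time: 7.35
position: [0.4632, -0.0695, 0.2377]
tool_rot: [0.707, 0.707, 0.0, 0.001]
ft_force: [0.4, -0.3, -1.9]
grip_width: 0.0272
grip_force: 30.0
```

```bash
python3 - <<'E'
from h import *
c=robot.camera('wrist'); save(c,'w6'); s=robot.get_obs(); print(s['time'],s['position'],s['ft_force'],s['grip_width'])
for t in('spindle','cross_pin'):
    print(t,[(np.round(d['xyz'],4).tolist(),round(d['p'],2), proj(c,d['xyz'])[0].round().tolist()) for d in robot.tip_of(c,t)[:2]])
# bright pin blob near predicted place
u,v=proj(c,[[.511,.024,.076]])[0].round().astype(int); print(u,v)
v0,u0=max(v-60,0),u-60
g=cv2.cvtColor(c['img'],cv2.COLOR_RGB2GRAY)[v0:v+60,u0:u+60]
cv2.imwrite('pics/w6c.png',cv2.resize(c['img'][v0:v+60,u0:u+60],None,fx=5,fy=5,interpolation=cv2.INTER_CUBIC)[:,:,::-1])
print('crop origin',u0,v0)
E
```

```text
7.4 [ 0.46319019 -0.06972278  0.23764706] [-0.63735207  0.3647777  -1.89458391] 0.027215743898257736
spindle [([0.5113, 0.0295, 0.0684], 0.94, [389.0, 77.0])]
cross_pin [([0.5089, 0.0238, 0.0756], 0.57, [387.0, 86.0])]
390 85
crop origin 330 25
```

View pics/w6c.png

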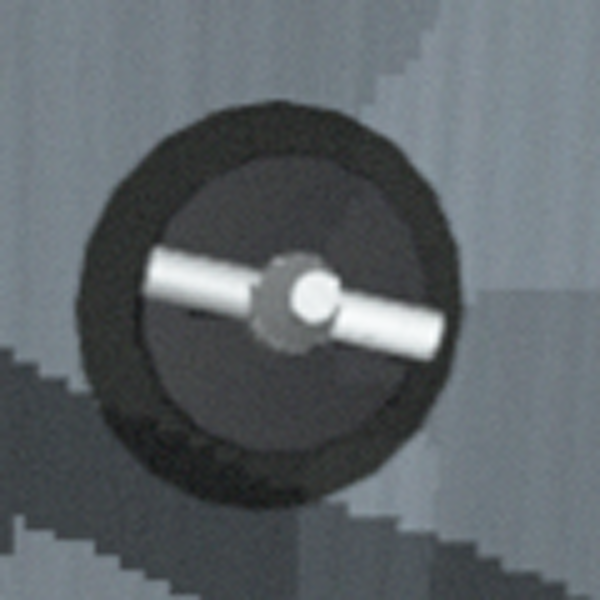

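The spindle is clear: pin ends at crop (150,273) and (440,337), i.e. pixels (360,79.6) and (418,92.4). The pilot top is at (393,84.2).

```bash
python3 - <<'E'
from h import *
c=robot.camera('wrist'); s=robot.get_obs()
P=unproj(c,[(360,79.6),(418,92.4)],.0775); d=P[1]-P[0]
print(P.mean(0),np.linalg.norm(d),np.degrees(np.arctan2(d[1],d[0])), unproj(c,[(393,84.2)],.095),unproj(c,[(388.6,85.6)],.082))
plan([(.48,0.0,.24,45),(.510,.0235,.200,76)])
E
```

```text
[0.50989224 0.023332   0.0775    ] 0.03992063973632991 -11.61605786569945 [[0.50950592 0.02359928 0.095     ]] [[0.50881745 0.02337861 0.082     ]]
from [ 0.4629 -0.0695  0.2375 -0.0615]
-> (0.48, 0.0, 0.24, 45) row: [69.6 17.  -2.5] az -45.1
-> (0.51, 0.0235, 0.2, 76) row: [-4.6 37.8 40. ] az -31
```

Request:
move_arm(
  series="8 2 0 0 0 -6; 18 4 0 0 0 -12; 28 7 0 0 0 -18; 38 9 0 0 0 -24; 48 12 -1 0 0 -30; 58 14 -2 0 0 -36; 70 17 -2 0 0 -41; 70 17 -2 0 0 -45",
)

```text
time: 8.22
position: [0.4801, 0.0025, 0.2395]
tool_rot: [0.38, 0.925, 0.001, -0.0]
ft_force: [0.2, 0.4, -1.3]
grip_width: 0.0273
grip_force: 30.0
```

Request:
move_arm(
  series="0 0 0 0 0 -6; -1 8 0 0 0 -12; -2 18 10 0 0 -18; -3 28 20 0 0 -24; -4 37.5 30 0 0 -30; -4 37.5 40 0 0 -32; -4 37.5 50 0 0 -32; -4 37.5 58 0 0 -32",
)

```text
time: 8.88
position: [0.5088, 0.0249, 0.1805]
tool_rot: [0.114, 0.994, -0.0, -0.001]
ft_force: [-0.4, 0.0, -2.9]
grip_width: 0.0269
grip_force: 30.0
```

Request:
move_arm(
  series="0 0 0 0 0 0; 0 0 0 0 0 0; 0 0 0 0 0 0",
)

```text
time: 9.13
position: [0.5092, 0.025, 0.1818]
tool_rot: [0.113, 0.994, -0.0, 0.0]
ft_force: [0.3, 0.7, -1.6]
grip_width: 0.0274
grip_force: 30.0
```

```bash
python3 - <<'E'
from h import *
s=robot.get_obs(); print(s['time'],s['q'],s['ft_force'],s['moment'],s['grip_width'])
plan([(.5095,.0235,.150,77)])
c=robot.camera('wrist'); save(c,'w7')
E
```

```text
9.1333 [-1.70397937e-01  4.65205626e-01  1.78310063e+00 -4.40422237e-05
  8.92818965e-01 -1.51428837e+00] [ 0.28011402  0.67401979 -1.58447129] [-0.02219151 -0.04940567  0.03518995] 0.02741051332029586
from [5.09200e-01 2.50000e-02 1.81800e-01 7.70008e+01]
-> (0.5095, 0.0235, 0.15, 77) row: [-0.6 -1.4 31.8] az 0.0
```

Request:
move_arm(
  series="-0.6 -1.4 6 0 0 0; -0.6 -1.4 14 0 0 0; -0.6 -1.4 22 0 0 0; -0.6 -1.4 28 0 0 0; -0.6 -1.4 32 0 0 0; -0.6 -1.4 36 0 0 0; -0.6 -1.4 40 0 0 0; -0.6 -1.4 40 0 0 0",
)

```text
time: 9.85
position: [0.5088, 0.0239, 0.1407]
tool_rot: [0.113, 0.994, 0.0, -0.001]
ft_force: [-0.2, -0.6, -2.5]
grip_width: 0.0271
grip_force: 30.0
```

Request:
move_arm(
  series="0 0 1.5 0 0 0; 0 0 3 0 0 0; 0 0 4.5 0 0 0; 0 0 6 0 0 0; 0 0 6 0 0 0",
)

```text
time: 10.27
position: [0.5092, 0.0239, 0.1354]
tool_rot: [0.113, 0.994, -0.0, -0.0]
ft_force: [0.5, -0.2, -2.3]
grip_width: 0.0273
grip_force: 30.0
```

Request:
move_arm(
  series="0 0 1 0 0 0; 0 0 2 0 0 0; 0 0 3 0 0 0; 0 0 4 0 0 0; 0 0 5 0 0 0; 0 0 5 0 0 0",
)

```text
time: 10.77
position: [0.5092, 0.0239, 0.1303]
tool_rot: [0.113, 0.994, 0.0, -0.0]
ft_force: [0.1, -0.2, -1.6]
grip_width: 0.0272
grip_force: 30.0
```

Below the pin-stop height without any force, so the slot is over the pin. Continuing to home.

Request:
move_arm(
  series="0 0 1 0 0 0; 0 0 2 0 0 0; 0 0 3 0 0 0; 0 0 4 0 0 0; 0 0 5 0 0 0; 0 0 5.5 0 0 0; 0 0 5.5 0 0 0",
)

```text
time: 11.35
position: [0.5094, 0.0238, 0.125]
tool_rot: [0.113, 0.994, -0.0, 0.0]
ft_force: [0.7, -0.3, -2.1]
grip_width: 0.0274
grip_force: 30.0
```

```bash
python3 - <<'E'
from h import *
s=robot.get_obs(); print(s['position'],s['ft_force'],s['moment'])
E
```

```text
[0.50937646 0.02383356 0.12495797] [ 0.72877223 -0.30516506 -2.11782907] [-0.02476292 -0.05534138 -0.02704176]
```

Request:
move_arm(
  series="0 0 0.5 0 0 0; 0 0 1 0 0 0; 0 0 1.5 0 0 0; 0 0 1.5 0 0 0; 0 0 1.5 0 0 0",
)

```text
time: 11.77
position: [0.5095, 0.0238, 0.1236]
tool_rot: [0.113, 0.994, -0.0, 0.0]
ft_force: [0.2, -1.0, -2.3]
grip_width: 0.0276
grip_force: 30.0
```

Request:
move_arm(
  series="0 0 0.4 0 0 0; 0 0 0.8 0 0 0; 0 0 0.8 0 0 0; 0 0 0.8 0 0 0",
)

```text
time: 12.1
position: [0.5096, 0.0238, 0.1234]
tool_rot: [0.113, 0.994, -0.0, 0.001]
ft_force: [-0.1, -0.2, 5.0]
grip_width: 0.027
grip_force: 30.0
```

Seated: it made contact at 5 N at TCP z 0.1234, which is the home height. I'll release and back straight up.

Request:
move_arm(
  series="0 0 0 0 0 0; 0 0 0 0 0 0; 0 0 0 0 0 0; 0 0 0 0 0 0; 0 0 -4 0 0 0; 0 0 -14 0 0 0; 0 0 -28 0 0 0; 0 0 -40 0 0 0",
  jaw=0.55,
)

```text
time: 12.77
position: [0.5093, 0.0238, 0.1638]
tool_rot: [0.113, 0.994, -0.0, 0.0]
ft_force: [1.0, 1.2, 0.2]
grip_width: 0.0476
grip_force: 0.0
```

Request:
move_arm(
  series="0 0 -30 0 0 0; 0 0 -65 0 0 0; 0 0 -100 0 0 0; 0 0 -135 0 0 0; 0 0 -170 0 0 0; 0 0 -200 0 0 0; 0 0 -225 0 0 0; 0 0 -230 0 0 0",
)

```text
time: 13.43
position: [0.511, 0.0236, 0.3987]
tool_rot: [0.113, 0.994, -0.0, 0.005]
ft_force: [0.4, 0.3, 0.2]
grip_width: 0.0482
grip_force: 0.0
```

```bash
python3 - <<'E'
from h import *
s=robot.get_obs(); print(s['time'],s['position'],s['ft_force'],s['q'])
c=robot.camera('wrist'); t=robot.camera('top'); sc=robot.camera('scene'); save(c,'w8');save(t,'top8');save(sc,'scene8')
for k,n in((c,'w'),(t,'t'),(sc,'s')):
  for x in('strip_rotor','strip_knob','lid_tab','lid_hinge'):
    print(n,x,[(np.round(d['xyz'],3).tolist(),round(d['p'],2)) for d in robot.tip_of(k,x)[:3]])
a=cv2.resize(c['img'],(533,400)); u,v=proj(sc,[[.6,.024,.2]])[0].astype(int)
b=cv2.resize(sc['img'][v-80:v+200,u-100:u+100],(286,400))
cv2.imwrite('pics/m8.png',np.hstack([a[:,:510],b])[:,:,::-1]); print(u,v)
tt=t['img']; 
plan([(.70,.027,.40,90)])
print(unproj(t,[(313,142),(330,160)],0), unproj(sc,[(325,440)],0))
E
```

```text
13.4333 [0.51102785 0.0236483  0.39866564] [0.40791726 0.28672312 0.21245052] [-1.72464873e-01  2.12494026e-01  1.49620927e+00 -1.58275741e-05
  1.42200864e+00 -1.51760596e+00]
w strip_rotor [([0.506, 0.024, 0.071], 0.93)]
w strip_knob [([0.51, 0.025, 0.121], 0.75), ([0.331, -0.268, 0.053], 0.55)]
w lid_tab []
w lid_hinge [([0.601, 0.026, 0.131], 0.87), ([0.509, 0.027, 0.119], 0.29), ([0.648, -0.452, -0.001], 0.17)]
t strip_rotor [([0.328, -0.264, 0.001], 0.89), ([0.509, 0.024, 0.07], 0.75), ([0.398, -0.463, -0.001], 0.7)]
t strip_knob [([0.33, -0.264, 0.05], 0.71), ([0.397, -0.458, 0.052], 0.63), ([0.509, 0.024, 0.123], 0.6)]
t lid_tab [([0.657, 0.025, 0.318], 0.58)]
t lid_hinge [([0.602, 0.025, 0.131], 0.7), ([0.676, 0.429, -0.005], 0.55), ([0.636, 0.285, 0.001], 0.4)]
s strip_rotor [([0.395, -0.46, -0.001], 0.79), ([0.331, -0.263, 0.002], 0.77)]
s strip_knob [([0.508, 0.025, 0.123], 0.72), ([0.398, -0.459, 0.048], 0.56)]
s lid_tab [([0.656, 0.027, 0.322], 0.68)]
s lid_hinge [([0.604, 0.019, 0.134], 0.62)]
285 262
from [5.09300e-01 2.39000e-02 3.92600e-01 7.70586e+01]
-> (0.7, 0.027, 0.4, 90) row: [-185.1   45.8   -7.4] az -12.9
[[ 0.78183641  0.02406241  0.        ]
 [ 0.73361079 -0.02383359  0.        ]] [[0.87422709 0.29208996 0.        ]]
```

View pics/m8.png

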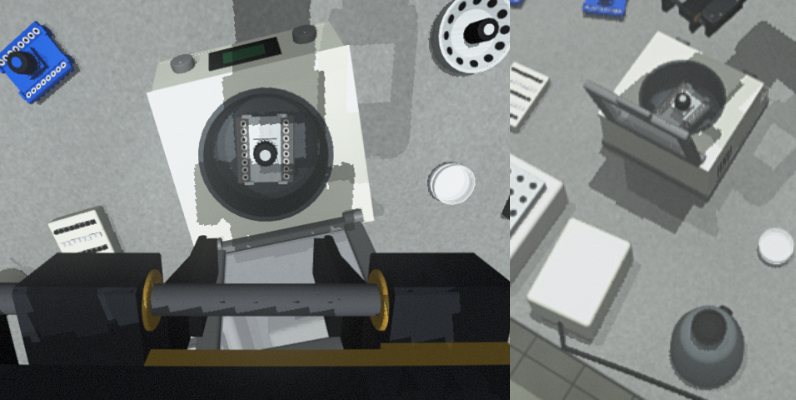

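The rotor sits level in the chamber and is free: the network puts its knob at z 0.122 and its underside at 0.070. The lid tab is at (0.657,0.026,0.321), about 16° past upright, and there is space behind it. I'll go over the lid with the fingers shut.

Request:
move_arm(
  series="-20 5 -5 0 0 -2; -55 13 -5 0 0 -5; -90 22 -5 0 0 -8; -125 31 -5 0 0 -11; -160 39 -5 0 0 -13; -192 46 -5 0 0 -13; -192 46 -5 0 0 -13; -192 46 -5 0 0 -13",
  jaw=0,
  newtons=10,
)

```text
time: 14.85
position: [0.7076, 0.0255, 0.3955]
tool_rot: [-0.0, 1.0, 0.0, -0.001]
ft_force: [-0.3, -0.0, 0.1]
grip_width: 0.0041
grip_force: 0.0
```

```bash
python3 - <<'E'
from h import *
s=robot.get_obs(); print(s['time'],s['position'],s['ft_force'],s['q'],s['grip_width'])
print(R.from_quat(s['tool_rot']).as_matrix().round(3))
plan([(.71,.026,.305,90)])
E
```

```text
14.85 [0.70763879 0.02549162 0.39545141] [-0.28074308 -0.04599251  0.13164432] [-1.21355823e-01  5.43867491e-01  9.87188112e-01 -1.07343268e-04
  1.61348533e+00 -1.69303545e+00] 0.004145993495651811
[[-1.    -0.001 -0.003]
 [-0.001  1.     0.   ]
 [ 0.003  0.    -1.   ]]
from [7.07600e-01 2.55000e-02 3.95500e-01 9.00503e+01]
-> (0.71, 0.026, 0.305, 90) row: [-2.4  0.5 90.5] az 0.1
```

Request:
move_arm(
  series="-3 0 15 0 0 0; -3 0 40 0 0 0; -3 0 65 0 0 0; -3 0 82 0 0 0; -3 0 90 0 0 0; -3 0 90 0 0 0",
)

```text
time: 15.35
position: [0.7076, 0.0259, 0.306]
tool_rot: [-0.0, 1.0, 0.0, -0.002]
ft_force: [-0.3, -1.2, 0.3]
grip_width: 0.0008
grip_force: 0.0
```

Request:
move_arm(
  series="6 0 0 0 0 0; 12 0 0 0 0 0; 18 0 0 0 0 0; 24 0 0 0 0 0; 30 0 0 0 0 0; 36 0 0 0 0 0; 42 0 0 0 0 0; 48 0 0 0 0 0",
)

```text
time: 16.02
position: [0.662, 0.0255, 0.3087]
tool_rot: [-0.0, 1.0, -0.0, 0.002]
ft_force: [2.2, -0.2, 2.2]
grip_width: 0.0003
grip_force: 0.9
```

Request:
move_arm(
  series="10 0 0 0 0 0; 20 0 0 0 0 0; 30 0 0 0 0 0; 40 0 0 0 0 0; 50 0 0 0 0 0; 60 0 0 0 0 0; 70 0 0 0 0 0; 80 0 0 0 0 0",
)

```text
time: 16.68
position: [0.581, 0.0256, 0.3075]
tool_rot: [-0.001, 1.0, 0.0, 0.0]
ft_force: [1.7, 0.4, -2.0]
grip_width: 0.0006
grip_force: 0.8
```

```bash
python3 - <<'E'
from h import *
s=robot.get_obs(); print(s['time'],s['position'],s['ft_force'])
for n in('scene','top'):
  c=robot.camera(n)
  for x in('lid_tab','strip_knob'): print(n,x,[(np.round(d['xyz'],3).tolist(),round(d['p'],2)) for d in robot.tip_of(c,x)[:3]])
E
```

```text
16.6833 [0.58103505 0.02558354 0.30753784] [ 1.73641782  0.40418187 -1.95288114]
scene lid_tab []
scene strip_knob [([0.396, -0.459, 0.051], 0.66)]
top lid_tab [([0.547, 0.024, 0.317], 0.47)]
top strip_knob [([0.396, -0.461, 0.052], 0.89), ([0.506, 0.024, 0.124], 0.85), ([0.326, -0.266, 0.05], 0.63)]
```

Request:
move_arm(
  series="10 0 1 0 0 0; 20 0 3 0 0 0; 30 0 6 0 0 0; 40 0 9 0 0 0; 49 0 13 0 0 0; 58 0 18 0 0 0; 66 0 23 0 0 0; 73 0 28 0 0 0",
)

```text
time: 17.65
position: [0.5089, 0.0254, 0.2796]
tool_rot: [-0.001, 1.0, -0.0, 0.0]
ft_force: [0.9, 0.2, -0.3]
grip_width: 0.0004
grip_force: 0.2
```

Request:
move_arm(
  series="7 0 6 0 0 0; 14 0 13 0 0 0; 20 0 20 0 0 0; 20 0 20 0 0 0; 10 0 0 0 0 0; 0 0 -20 0 0 0; 0 0 -50 0 0 0; 0 0 -80 0 0 0",
)

```text
time: 18.32
position: [0.5089, 0.0254, 0.3602]
tool_rot: [-0.001, 1.0, 0.0, -0.001]
ft_force: [0.8, -0.1, -0.8]
grip_width: 0.0005
grip_force: 0.0
```

Request:
move_arm(
  series="0 0 -20 0 0 0; 0 0 -20 0 0 0; 0 0 -20 0 0 0; 0 0 -20 0 0 0; 0 0 -20 0 0 0; 0 0 -20 0 0 0; 0 0 -20 0 0 0; 0 0 -20 0 0 0",
)

```text
time: 18.98
position: [0.5085, 0.0255, 0.379]
tool_rot: [-0.0, 1.0, 0.0, -0.001]
ft_force: [-0.1, -0.7, 0.4]
grip_width: 0.0004
grip_force: 0.0
```

```bash
python3 - <<'E'
from h import *
s=robot.get_obs(); print(s['time'],s['position'],s['ft_force'])
for n in('scene','top','wrist'):
  c=robot.camera(n); save(c,n+'10')
  for x in('lid_tab',): print(n,x,[(np.round(d['xyz'],3).tolist(),round(d['p'],2)) for d in robot.tip_of(c,x)[:3]])
E
```

```text
18.9833 [0.50846824 0.02551864 0.37897548] [-0.06233756 -0.71463342  0.39878503]
scene lid_tab [([0.406, 0.029, 0.143], 0.85), ([0.604, 0.02, 0.136], 0.3)]
top lid_tab [([0.409, 0.027, 0.137], 0.61), ([0.633, 0.288, -0.006], 0.15)]
wrist lid_tab [([0.409, 0.026, 0.139], 0.58)]
```

The tab is near its shut position. I'll wait a couple of seconds for it to settle and check again.

Request:
move_arm(
  series="0 0 0 0 0 0; 0 0 0 0 0 0; 0 0 0 0 0 0; 0 0 0 0 0 0; 0 0 0 0 0 0; 0 0 0 0 0 0; 0 0 0 0 0 0; 0 0 0 0 0 0",
)

```text
time: 19.95
position: [0.5087, 0.0255, 0.3797]
tool_rot: [-0.001, 1.0, 0.0, -0.0]
ft_force: [-0.5, -0.3, -0.2]
grip_width: 0.0004
grip_force: 0.0
```

Request:
move_arm(
  series="0 0 0 0 0 0; 0 0 0 0 0 0; 0 0 0 0 0 0; 0 0 0 0 0 0; 0 0 0 0 0 0; 0 0 0 0 0 0; 0 0 0 0 0 0; 0 0 0 0 0 0",
)

```text
time: 20.62
position: [0.5087, 0.0255, 0.3798]
tool_rot: [-0.001, 1.0, -0.0, -0.0]
ft_force: [-0.2, 0.1, -1.3]
grip_width: 0.0003
grip_force: 0.0
```

Request:
move_arm(
  series="0 0 0 0 0 0; 0 0 0 0 0 0; 0 0 0 0 0 0; 0 0 0 0 0 0; 0 0 0 0 0 0; 0 0 0 0 0 0; 0 0 0 0 0 0; 0 0 0 0 0 0",
)

```text
time: 21.28
position: [0.5087, 0.0255, 0.3797]
tool_rot: [-0.0, 1.0, -0.0, -0.0]
ft_force: [-0.3, -0.1, 0.2]
grip_width: 0.0003
grip_force: 0.0
```

```bash
python3 - <<'E'
from h import *
s=robot.get_obs(); print(s['time'],s['position'],s['ft_force'])
for n in('scene','wrist','top'):
  c=robot.camera(n); o=cv2.imread(f'pics/{n}10.png')[:,:,::-1]
  d=cv2.absdiff(cv2.GaussianBlur(c['img'],(5,5),0),cv2.GaussianBlur(o.copy(),(5,5),0)).max(2); print(n,'changed px',(d>25).sum())
  for x in('lid_tab','strip_rotor','strip_knob'): print(n,x,[(np.round(d['xyz'],3).tolist(),round(d['p'],2)) for d in robot.tip_of(c,x)[:3]])
E
```

```text
21.2833 [0.50871412 0.0254786  0.37974076] [-0.26441972 -0.11576292  0.16056837]
scene changed px 0
scene lid_tab [([0.406, 0.03, 0.14], 0.71)]
scene strip_rotor [([0.33, -0.262, 0.0], 0.89), ([0.398, -0.46, 0.002], 0.72)]
scene strip_knob [([0.394, -0.458, 0.05], 0.58), ([0.328, -0.264, 0.05], 0.55), ([0.509, 0.029, 0.002], 0.51)]
wrist changed px 81
wrist lid_tab [([0.614, -0.292, 0.002], 0.7), ([0.407, 0.026, 0.142], 0.58)]
wrist strip_rotor [([0.335, -0.264, -0.005], 0.86)]
wrist strip_knob [([0.329, -0.266, 0.054], 0.73)]
top changed px 0
top lid_tab [([0.41, 0.023, 0.138], 0.59)]
top strip_rotor [([0.399, -0.463, 0.0], 0.64), ([0.33, -0.264, 0.002], 0.63)]
top strip_knob [([0.394, -0.459, 0.052], 0.7), ([0.327, -0.266, 0.05], 0.69), ([0.638, 0.287, 0.001], 0.24)]
```

The lid has come to rest with its tab at z ≈ 0.14, i.e. flat on the housing. The blue rotors haven't moved and the arm is clear.

```bash
python3 -c "
from rig import robot
print(robot.hand_in())"
```

```text
the job is handed in; nothing more can be done
None
```

The strip rotor is fully home on the spindle and released, the lid is shut with the arm clear of it, and the job was handed in at about 21 s; the hand-in call gave no verdict.

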